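Pack the tool case, fold its lid stay and clamp the lid

ROBOT

A 6-joint arm with a two-finger parallel gripper is mounted at the origin on a cart in front of the work surface, level with it; the furniture and walls round the work are solid. World frame = base frame: x ahead of the robot, y to its left, z up, the work surface at z = 0. Lengths are in mm, angles in rad, forces in N, time in s.
With the tool pointing down it reaches from about 275 to 825 mm from the base axis. Payload 4.9 kg.
Tool frame: the origin (TCP) lies at the very end of the fingers, on their centre line; the grasp point (between the pads) lies 19 mm behind it; z points along the fingers, y is the line along which they close (so a half turn about z gives the same grasp; the last joint's range is limited). The gripper opens to 85 mm and grips with 20 to 120 N. Pads are 22 mm wide; open, the fingers measure 114 mm over their backs; the gripper's body (76 mm by 85 mm) begins 54 mm behind the grasp point. The pads swing forward as they close: fully open they stand 13 mm farther back than shut.
Start: joints at [1.182, 0.326, -0.193, 1.052, 0, 1.437], TCP at [138.622, 532.262, 231.281] pointing down, gripper open.
Joint ranges: [-2.65, 2.65], [-0.97, 1.79], [-1.3, 1.35], [-1.93, 2.1], [-1.47, 1.37], [-3.14, 3.14]. Speed limits (rad/s): [2.57, 2.57, 3.14, 3.14, 3.14, 3.14].

INTERFACE

Orientations are given as a rotation vector (axis times angle).
In Python, from bench import bot gives the robot as it stands. The module is installed in compiled form; this text tells all that it offers.
- The arm moves only by the shell command python3 -m crank 'ROWS' [OPENING] [FORCE]. ROWS is JSON, one flat list of numbers, 6 for each row, row after row: the shift along the tool's x, y, z as a fraction of full scale, then the turn, a rotation vector about the tool's x, y, z as a fraction of full scale. A call has 1 to 8 rows; each row is the pose to reach, as a shift and turn from the pose commanded when the call began, along the tool's axes at that moment; what a row does not reach only later rows make up. Full scale, the value 1, is 10 cm for a shift and pi/2 rad for a turn. A row lasts 1/10 s, in which the tool goes at most 50 mm and 8.59 degrees, less where a joint would pass 70% of its speed; a pose out of reach is approached as far as the arm can. A call with a number of a shift or a turn outside -1 to 1 is refused whole. A call with a gripper value outside its range is refused whole. OPENING is the closure, from -1 (fully open) to 1 (shut), set as the call begins (- or left out, the last holds). The fingers move at their own pace and stop on an object; FORCE is the grip in N (left out, the last holds). Time passes only in rows, so rows that repeat a pose let the fingers close. It gives the time, the measured TCP pose, the force, the opening and the grip force at its end, in the units of the state.
- bot.sense(): the state, without advancing time (a new reading comes with each control period).
- bot.capture(name): name is "side" or "top" or "wrist"; returns the picture (384x512x3 uint8, red, green, blue); there is no depth.
- bot.camera_params(name): a dict with "fx", "fy", "cx", "cy" (pixels), "rvec" (rotation vector, rad) and "tvec" (3), from world to camera coordinates, as OpenCV has them. Camera axes: x right, y down, z forward; pixel columns grow to the right and rows downward; lengths in mm; the calibration is good to about 2 mm. A picture is of the moment at which its call begins: read the wrist's pose just before it. camera_params takes no time and is no camera call; for the wrist camera it gives the pose at the moment of the call.
- bot.job_done(): hands the job in; it is judged then, once.
The state is a dict: "time_s": time; "q": joint angles; "qvel": joint speeds; "effort": joint torques, N m; "position": TCP position; "eef_rot": TCP orientation; "wrist_force": force on the tool from outside, world axes, zero at the start; "moment": the same for the moment, N m; "finger_gap": finger opening in mm; "gripper_force": force on a finger pad.
Only numpy, scipy, OpenCV 4.12 (cv2) and the standard library are available. Lean on these libraries where they do the work, as an engineer would, in place of code of your own. Each camera call takes 0.05 s, during which the arm holds its last target. There are 200 camera calls.

TASK

Put every hand tool lying on the bench (screwdrivers, pliers, tape measure; two to four of them are out) down inside the open plywood tool case. Then lift the knee of the folding lid stay past centre to unlock it, lower the lid right down without slamming it, and swing the clamp lever over flat onto the lid. Leave the wooden block, the marker and the keys where they are.

Things in the scene. Friction and masses are not known exactly. Their poses are not given: they have to be found in the camera images.
- case: Plywood tool case fixed to the bench, 180 (x) x 240 (y) x 100 mm high, walls and floor 8 mm thick, inside 164 x 224 x 92 mm deep; origin at the centre of its underside, x to the back (lid hinge), y to the left, z up. Folding stay outside its left (+y) wall, clamp lever outside its right wall. The open lid leans a little forward over the rear third of the case.
- case_lid (a joint): Lid angle, rad: 0 shut, 1.40 as found, propped almost upright by the stay. 10 mm plywood board, 0.45 kg, stiff damped hinge: once the stay is unlocked it stays where left above about 1.05 rad and sinks slowly on its own below that. While the stay is locked the lid cannot be lowered.
- lid_grip (a point): Middle of the lid's pull bar: round, 12 mm thick, 120 mm long, parallel to the hinge, on two 10 mm wide posts 110 mm apart, 40 mm beyond the lid's free edge and 220 mm from the hinge line. At lid angle q it is at case x = 90 - 220 cos q + 5 sin q, z = 100 + 220 sin q + 5 cos q mm: above the lid when open, in front of the case when shut.
- stay_knee (a joint): Bend of the folding stay's knee, rad. 2.20 = locked as found: the two links have sagged 0.22 rad past straight, against a stop; 1.98 = links in line; smaller is unlocked and folding upward; 0 is fully folded, lid shut.
- stay_grip (a point): Grip point on the axis of the black round knob at the stay's knee: 14 mm thick, 66 mm long, sticking out along case +y from y = 142 to 208 mm; this point at case x +16, y 178, z 97 mm as found. It moves on a 92 mm circle about stay_pin; lifted 10 mm up and forward (case +z, -x) along it the stay is straight, at 30 to 45 mm well unlocked. Needs a few N; the lid follows slightly.
- clamp_lever (a joint): Angle of the clamp lever, rad: 0 lies flat over the lid (clamped), as found 1.55 to 1.85, upright or leaning a little away from the case. Stiff (about 2 N at its tip), stays where it is left.
- lever_tip (a point): Centre of the lever's black paddle (30 x 22 x 10 mm), 63 mm from its pivot. The lever is 16 mm wide and 8 mm thick. At angle q the paddle is 63 cos q mm to the left (case +y) of the pivot and 63 sin q mm above it.
- screwdriver_long: Screwdriver, 198 mm long, lying along its y axis; handle 28 mm wide from y = +4 to +99 mm, thin blade to y = -96 mm; origin at mid-length on its underside, 13 mm below the tool's centre line (it may roll, and the origin with it). Weighs about 80 g, balance point about y = +45 mm. Absent in some starts.
- screwdriver_short: Screwdriver, 164 mm long, lying along its y axis; handle 28 mm wide from y = -4 to +81 mm, thin blade to y = -82 mm; origin at mid-length on its underside, 13 mm below the tool's centre line (it may roll, and the origin with it). Weighs about 80 g, balance point about y = +35 mm. Absent in some starts.
- pliers: Combination pliers lying flat, 171 mm along y, 62 mm over the two handles (y > +30 mm), 14 mm thick; jaws towards -y, up to 20 mm wide from y = -86 to -25 mm; pivot part about 54 mm wide near y = 0. Origin at mid-length on the underside. About 180 g. Absent in some starts.
- tape_measure: Pocket tape measure lying flat: body 63 (x) x 70 (y: -24 to +46) x 34 mm high, with a short end of the blade standing out to y = -46 mm. Origin on the underside. About 220 g. Absent in some starts.
- block: Bystander: loose wood offcut 40 x 65 x 22 mm, origin at the centre of its underside.
- marker: Bystander: felt marker, 127 mm long along its y axis, 17 mm thick, origin at the centre of its underside.
- keys: Bystander: bunch of keys with a fob, 82 x 117 x 7 mm, origin at the centre of its underside.
- lid_hinge (a point): Middle of the lid's hinge line, which runs along case y at the top of the rear wall (case x = +90, z = +100 mm).
- stay_pin (a point): Point on the axis (along case y) of the pin that holds the stay's lower link on the case's left wall: case x = -60, z = +45 mm, given at the knob's y = 178 mm. Both links are 92 mm long; the upper one ends on the lid's left edge, 65 mm from the hinge line.
- lever_pivot (a point): Pivot of the clamp lever, axis along case x, at case x = -50, y = -134, z = +118 mm.

How it is judged (in metres and radians):
On the way, in this order (a step that is already met when the one before it is completed fails the run):
1. every tool that is out lies inside the open case (x of screwdriver_long in the frame of case between -0.085 and 0.085 m and y of screwdriver_long in the frame of case between -0.115 and 0.115 m and z of screwdriver_long in the frame of case between -0.01 and 0.08 m and x of screwdriver_short in the frame of case between -0.085 and 0.085 m and y of screwdriver_short in the frame of case between -0.115 and 0.115 m and z of screwdriver_short in the frame of case between -0.01 and 0.08 m and x of pliers in the frame of case between -0.085 and 0.085 m and y of pliers in the frame of case between -0.115 and 0.115 m and z of pliers in the frame of case between -0.01 and 0.08 m and x of tape_measure in the frame of case between -0.085 and 0.085 m and y of tape_measure in the frame of case between -0.115 and 0.115 m and z of tape_measure in the frame of case between -0.01 and 0.08 m), for 0.2 s.
2. the stay's knee is lifted past centre and unlocked (value of joint stay_knee below 1.78 rad), for 0.2 s.
3. the lid is lowered shut (value of joint case_lid below 0.03 rad), for 0.3 s.
4. the clamp lever is swung over onto the lid (value of joint clamp_lever below 0.15 rad), for 0.2 s.
At the end, for the whole second after the job is handed in: All tools that were out are inside the case, the lid is shut (within 0.03 rad) and the clamp lever lies flat over it (within 0.15 rad) (all of step 1 and value of joint case_lid below 0.03 rad and value of joint clamp_lever below 0.15 rad); the robot touches nothing.
It fails at once if the lid slams: it comes down faster than 1.6 rad/s over the last 0.3 rad (velocity of joint case_lid below -1.6 rad/s and value of joint case_lid below 0.3 rad).
It fails at once if the block, the marker or the keys are moved by more than 50 mm (distance of any of block, marker, keys from where it was at the start of the episode above 0.05 m).
Of screwdriver_long, screwdriver_short, pliers, tape_measure only 2 to 4 are there at a start; the rules pass over those that are not, and their reading is None.
At some moment in a run one of pliers, tape_measure may be knocked a few centimetres aside while the robot is not near it.
Once in a run the grip may slacken for a moment while it holds something.
It also fails if it takes over 210 s, if anything falls off the work surface, if the arm or the gripper's body presses on something with over 40 N, if the wrist force passes 120 N, or if a joint passes its speed limit or range.

## Working session

There is one attempt and no reset: what is moved stays moved. The work goes in short steps, Python scripts to look and compute and a shell command to move; the robot and the scene stay as the last step left them, time stands still between calls to the robot, and variables do not carry over. Pictures are saved under pics/ and viewed, at most 14 in all, crops included, and the job is handed in when it is done.

```bash
mkdir -p pics
cat > h.py <<'E'
import numpy as np, cv2
from scipy.spatial.transform import Rotation as R
from bench import bot
def cam(n):
    p=bot.camera_params(n);K=np.array([[p['fx'],0,p['cx']],[0,p['fy'],p['cy']],[0,0,1.]])
    return K,np.array(p['rvec'],float),np.array(p['tvec'],float).ravel()
def ray(c,u,v,z):
    K,r,t=c;M=R.from_rotvec(r.ravel()).as_matrix();o=-M.T@t
    d=M.T@np.linalg.inv(K)@[u,v,1];return o+d*(z-o[2])/d[2]
def proj(c,P):
    K,r,t=c;return cv2.projectPoints(np.array(P,float).reshape(-1,3),r,t,K,None)[0].reshape(-1,2)
def snap(n,f,s=1.5,crop=None):
    im=bot.capture(n);np.save('pics/'+f+'.npy',im)
    if crop: im=im[crop[1]:crop[3],crop[0]:crop[2]]
    cv2.imwrite('pics/'+f+'.png',cv2.resize(im[:,:,::-1],None,fx=s,fy=s,interpolation=cv2.INTER_CUBIC))
def tool(dw):  # world shift mm -> tool rows fraction
    return np.round(R.from_rotvec(bot.sense()['eef_rot']).inv().apply(dw)/100,3)
E
python3 - <<'E'
from h import *
for n in('top','side'): snap(n,n+'0'); print(n,bot.camera_params(n))
s=bot.sense();print(s); print(R.from_rotvec(s['eef_rot']).as_matrix().round(2))
E
```

```text
top {'fx': 382.26587334805987, 'fy': 382.26587334805987, 'cx': 255.41753095131054, 'cy': 192.67228620484417, 'rvec': array([ 2.04547129, -2.17960747,  0.23174621]), 'tvec': array([ 26.02450473, 630.09486   , 904.5320612 ])}
side {'fx': 462.88765727419116, 'fy': 462.88765727419116, 'cx': 263.079241693179, 'cy': 196.5974769194167, 'rvec': array([ 2.24657911, -0.54605074,  0.22339008]), 'tvec': array([-528.28653922,  263.3827415 ,  997.3546478 ])}
{'time_s': 0.1, 'q': array([ 1.18178120e+00,  3.26866336e-01, -1.93507719e-01,  1.05200417e+00,
        9.37359879e-06,  1.43657982e+00]), 'qvel': array([-0.0002236 , -0.00262063,  0.00227141,  0.00087741,  0.00143158,
       -0.00071362]), 'effort': array([ 2.35111118e-03, -4.44238579e+01,  2.63038838e+01,  7.86937075e-03,
       -2.20191617e-05, -1.01341399e-05]), 'position': array([138.41790238, 531.7443881 , 230.57296149]), 'eef_rot': array([-3.99101706e-01, -3.11571646e+00,  2.39615846e-03]), 'wrist_force': array([ 0.25350963,  0.04279438, -0.41736336]), 'moment': array([ 0.0258274 , -0.02731731,  0.03183175]), 'gripper_force': 0.0, 'finger_gap': 85.73229439897904}
[[-0.97  0.25 -0.  ]
 [ 0.25  0.97 -0.  ]
 [ 0.   -0.   -1.  ]]
```

View pics/top0.png

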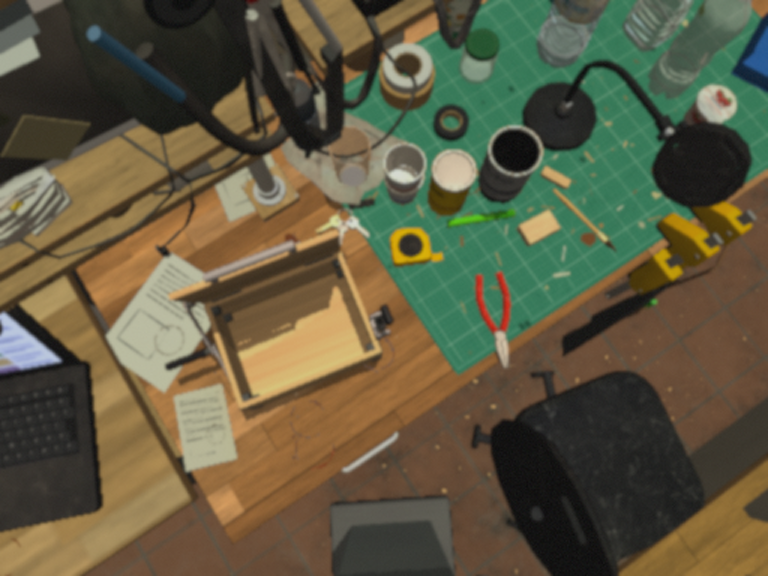

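View pics/side0.png

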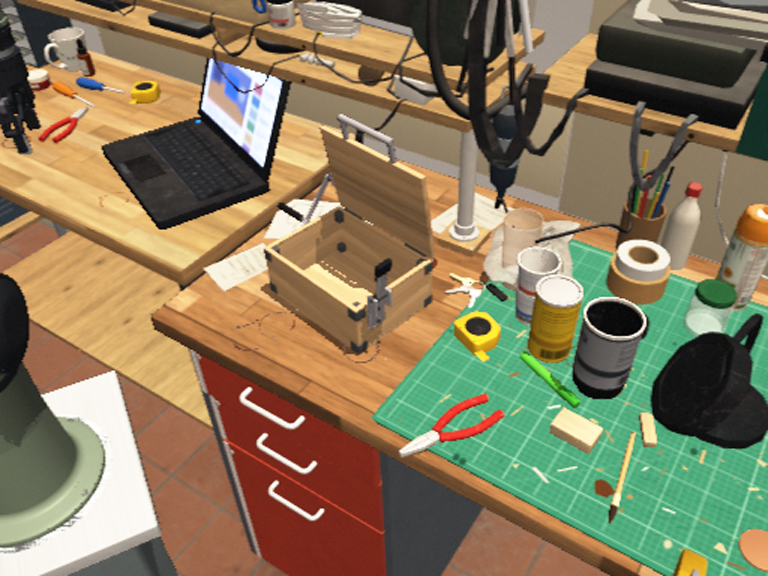

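Run:
```python
from h import *
c=cam('top')
for n,u,v,z in [('caseFR',380,355,100),('caseFL',243,410,100),('FR bot',378,361,0),('tape c',411,246,34),('tape tip',441,257,5),('plier tip',505,365,10),('h1',479,275,14),('h2',504,274,14),('pivot',500,332,14),('marker',480,217,10),('block',540,227,22),('keys',345,225,5),('knob tip',170,365,97),('knob root',215,350,97),('levertip',388,315,180),('base',390,540,0)]:
    print(n,ray(c,u/1.5,v/1.5,z).round())
im=np.load('pics/top0.npy')
o=cv2.resize(im[110:290,90:370,::-1],None,fx=2.8,fy=2.8,interpolation=cv2.INTER_CUBIC);cv2.imwrite('pics/c1.png',o)
```

```text
caseFR [516.  -2. 100.]
caseFL [444. 217. 100.]
FR bot [516.   2.   0.]
tape c [712. -69.  34.]
tape tip [ 697. -124.    5.]
plier tip [ 494. -219.   10.]
h1 [ 657. -188.   14.]
h2 [ 656. -233.   14.]
pivot [ 551. -215.   14.]
marker [ 767. -202.   10.]
block [ 737. -306.   22.]
keys [769.  48.   5.]
knob tip [522. 333.  97.]
knob root [541. 262.  97.]
levertip [567. -17. 180.]
base [219.   1.  -0.]
```

View pics/c1.png

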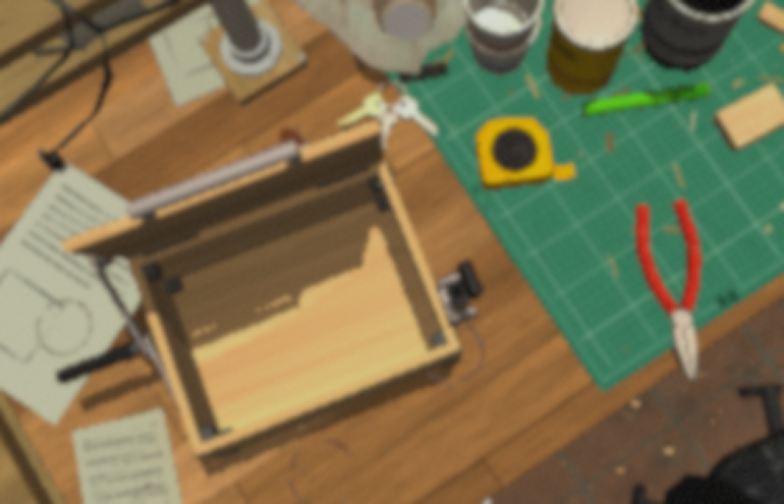

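```bash
cat >> h.py <<'E'
def case2w(P,p):
    P=np.array(P,float);c,s=np.cos(p[2]),np.sin(p[2])
    return np.stack([p[0]+c*P[...,0]-s*P[...,1],p[1]+s*P[...,0]+c*P[...,1],P[...,2]],-1)
E
python3 - <<'E'
from h import *
from scipy.optimize import least_squares
c=cam('top');cs=cam('side')
P=[[-90,-120,100],[-90,120,100],[16,208,97],[57.5,60,318],[57.5,-60,318],[-82,112,8],[-82,-112,8]]
uv=np.array([[460,348],[197,453],[62,377],[132,208],[298,148],[211,430],[434,340]])/2.8+[90,110]
Ps=[[-90,-120,100],[-90,120,100],[-90,-120,0],[90,-120,100]];us=np.array([[360,317],[269,250],[360,352],[432,262]])/1.5
f=lambda p:np.r_[(proj(c,case2w(P,p))-uv).ravel(),(proj(cs,case2w(Ps,p))-us).ravel()]
r=least_squares(f,[560,130,-.3],x_scale=[10,10,.1],loss='soft_l1');print(r.x,r.fun.reshape(-1,2).round(1).tolist())
p=r.x;np.save('case.npy',p)
for n,q in dict(centre=[0,0,0],lidgrip=[57.5,0,317.6],stay=[16,178,97],pin=[-60,178,45],levpiv=[-50,-134,118]).items(): print(n,case2w(q,p).round())
# tape, pliers, crop coordinates
g=lambda u,v,z:ray(c,u/2.8+90,v/2.8+110,z).round()
print([g(*a) for a in [(480,122,34),(546,118,34),(553,175,34),(486,187,34),(575,170,5)]])
print([g(*a) for a in [(692,375,7),(642,207,10),(682,203,10),(682,312,14)]])
E
```

```text
[5.71688851e+02 1.36247656e+02 3.23182342e-01] [[0.7, -1.2], [-0.1, -0.1], [-1.0, -0.7], [-0.7, -0.1], [0.1, -1.8], [5.4, 4.3], [6.0, 3.7], [-2.0, -2.7], [-3.3, -1.0], [0.0, 2.9], [1.0, -0.7]]
centre [572. 136.   0.]
lidgrip [626. 155. 318.]
stay [530. 310.  97.]
pin [458. 286.  45.]
levpiv [567.  -7. 118.]
[array([744., -37.,  34.]), array([ 744., -101.,   34.]), array([ 687., -103.,   34.]), array([679., -39.,  34.]), array([ 698., -128.,    5.])]
[array([ 492., -220.,    7.]), array([ 656., -189.,   10.]), array([ 657., -228.,   10.]), array([ 551., -216.,   14.])]
```

```bash
A='[-0.72,-0.62,0,0,0,0,-0.72,-0.62,0,0,0,0,-0.72,-0.62,0,0,0,0]'; python3 -m crank '[-0.72,-0.62,0,0,0,0,-0.72,-0.62,0,0,0,0,-0.72,-0.62,0,0,0,0]' -1 60
python3 -m crank '[-0.72,-0.62,0,0,0,0,-0.72,-0.62,0,0,0,0,-0.72,-0.62,0,0,0,0]'
python3 -m crank '[-0.72,-0.62,0,0,0,0,-0.72,-0.62,0,0,0,0,-0.72,-0.62,0,0,0,0]'
python3 -m crank '[-0.63,-0.85,0,0,0,0,-0.63,-0.85,0,0,0,0,-0.63,-0.85,0,0,0,0]'
python3 -m crank '[-0.63,-0.85,0,0,0,0,-0.63,-0.85,0,0,0,0,-0.63,-0.85,0,0,0,0]'
python3 -m crank '[-0.63,-0.85,0,0,0,0,-0.63,-0.85,0,0,0,0,-0.63,-0.85,0,0,0,0]'
python3 -m crank '[-0.63,-0.85,0,0,0,0,-0.63,-0.85,0,0,0,0,-0.63,-0.85,0,0,0,0]'
python3 -m crank '[-0.63,-0.85,0,0,0,0,-0.63,-0.85,0,0,0,0,-0.63,-0.85,0,0,0,0,-0.63,-0.85,0,0,0,0]'
python3 - <<'E'
from h import *
snap('wrist','w1');s=bot.sense();print(s['position'],s['eef_rot'],s['q'])
c=cam('wrist');print(proj(c,[[574,-214,7],[492,-220,7],[656,-209,7]]))
E
```

```text
time_s: 0.4
position: [194.1, 450.2, 230.7]
eef_rot: [0.406, 3.115, -0.005]
wrist_force: [-1.0, -0.4, 0.1]
finger_gap: 85.2
gripper_force: 0.0
time_s: 0.7
position: [248.4, 372.8, 231.0]
eef_rot: [0.408, 3.115, -0.003]
wrist_force: [-0.7, 0.0, 0.3]
finger_gap: 85.4
gripper_force: 0.0
time_s: 1.0
position: [302.9, 295.2, 231.2]
eef_rot: [0.409, 3.114, -0.001]
wrist_force: [-0.5, 0.8, 1.0]
finger_gap: 85.5
gripper_force: 0.0
time_s: 1.3
position: [341.6, 197.1, 231.3]
eef_rot: [0.408, 3.115, -0.001]
wrist_force: [-0.3, 0.6, -0.1]
finger_gap: 85.8
gripper_force: 0.0
time_s: 1.6
position: [381.9, 98.9, 231.4]
eef_rot: [0.408, 3.113, -0.001]
wrist_force: [0.1, 0.8, -0.3]
finger_gap: 85.3
gripper_force: 0.0
time_s: 1.9
position: [421.8, 1.0, 231.4]
eef_rot: [0.406, 3.113, -0.001]
wrist_force: [-0.3, 0.3, 0.5]
finger_gap: 85.5
gripper_force: 0.0
time_s: 2.2
position: [461.5, -97.0, 231.2]
eef_rot: [0.404, 3.114, -0.001]
wrist_force: [-0.2, 0.3, -0.3]
finger_gap: 85.3
gripper_force: 0.0
time_s: 2.6
position: [498.9, -191.6, 230.6]
eef_rot: [-0.399, -3.115, -0.003]
wrist_force: [-0.2, 0.7, -0.4]
finger_gap: 85.7
gripper_force: 0.0
[ 498.24147407 -190.7451886   230.6390819 ] [-3.97205450e-01 -3.11453303e+00 -2.80387592e-03] [-5.04585976e-01  2.97915535e-01 -2.34342595e-01  1.04089991e+00
  9.84398418e-04 -2.50890836e-01]
[[254.96763288 218.04911995]
 [233.56053198 160.25509131]
 [273.23789309 269.40269952]]
```

View pics/w1.png

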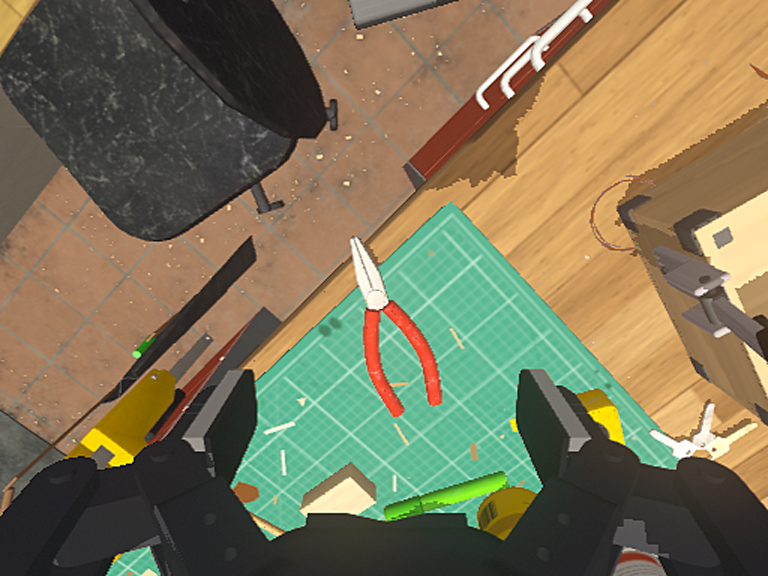

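Run:
```python
from h import *
c=cam('wrist')
for u,v,z in[(355,238,7),(376,298,14),(398,412,10),(435,402,10),(373,345,10),(420,345,10)]:print(ray(c,u/1.5,v/1.5,z).round())
```

```text
[ 491. -216.    7.]
[ 544. -212.   14.]
[ 660. -221.   10.]
[ 658. -186.   10.]
[ 587. -226.   10.]
[ 598. -186.   10.]
```

```bash
python3 -m crank '[-0.8,0.01,0.9,0,0,-0.208,-0.8,0.01,0.9,0,0,-0.208,-0.8,0.01,0.9,0,0,-0.208,-0.8,0.01,0.9,0,0,-0.208]'
python3 - <<'E'
from h import *
snap('wrist','w2',1.2);s=bot.sense();print(s['position'],s['eef_rot'],tool(np.array([575,-210,4])-s['position']))
E
```

```text
time_s: 3.05
position: [575.4, -208.5, 138.3]
eef_rot: [0.118, -3.135, -0.005]
wrist_force: [-0.4, 1.1, 0.0]
finger_gap: 85.4
gripper_force: 0.0
[ 575.23159655 -208.99221262  140.0804902 ] [ 0.11627465 -3.13617003 -0.00369844] [-1.000e-03 -1.300e-02  1.361e+00]
```

View pics/w2.png

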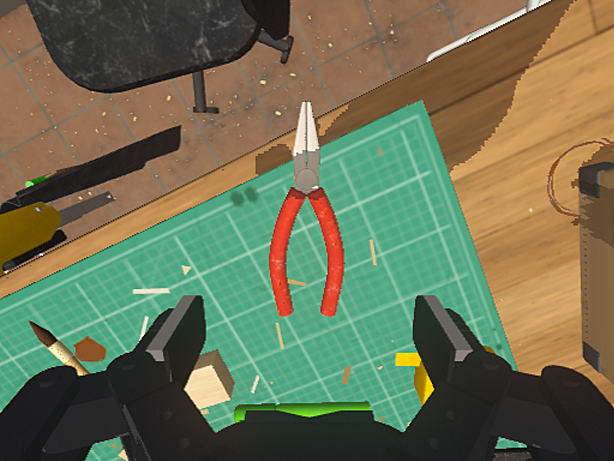

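```bash
python3 -m crank '[0,-0.01,1,0,0,0,0,-0.01,1,0,0,0,0,-0.01,1,0,0,0]'
python3 -m crank '[0,0,0.18,0,0,0,0,0,0.36,0,0,0,0,0,0.36,0,0,0]'
python3 -m crank '[0,0,0,0,0,0,0,0,0,0,0,0,0,0,0,0,0,0,0,0,0,0,0,0,0,0,0,0,0,0,0,0,0,0,0,0]' 1 80
python3 -m crank '[0,0,-0.4,0,0,0,0,0,-0.8,0,0,0,0,0,-0.8,0,0,0]'
```

```text
time_s: 3.4
position: [570.9, -209.3, 37.0]
eef_rot: [0.113, -3.13, -0.009]
wrist_force: [-0.8, -0.0, -1.1]
finger_gap: 85.5
gripper_force: 0.0
time_s: 3.7
position: [575.7, -212.1, 6.7]
eef_rot: [0.113, -3.139, -0.001]
wrist_force: [-0.9, -0.0, -0.5]
finger_gap: 85.5
gripper_force: 0.0
time_s: 4.3
position: [577.9, -212.7, 8.9]
eef_rot: [-0.113, 3.135, 0.001]
wrist_force: [-2.6, 3.5, 16.0]
finger_gap: 44.1
gripper_force: 75.3
time_s: 4.6
position: [580.2, -215.0, 92.0]
eef_rot: [-0.113, 3.13, -0.008]
wrist_force: [0.9, -0.7, -0.6]
finger_gap: 44.2
gripper_force: 73.9
```

```bash
python3 -m crank '[0,0,-0.45,0,0,0,0,0,-0.9,0,0,0.1,0,0,-0.9,0,0,0.2,0,0,-0.9,0,0,0.3,0,0,-0.9,0,0,0.42,0,0,-0.9,0,0,0.42]'
python3 -m crank '[0,0,-0.4,0,0,0.08,0,0,-0.5,0,0,0.16,0,0,-0.5,0,0,0.25,0,0,-0.5,0,0,0.34,0,0,-0.5,0,0,0.42,0,0,-0.5,0,0,0.42]'
python3 - <<'E'
from h import *
s=bot.sense();p=np.load('case.npy');t=case2w([-30,0,30],p);print(t,s['q'],s['finger_gap']);print(tool(t-s['position']))
M=R.from_rotvec(s['eef_rot']).as_matrix();print(np.degrees(np.arctan2(M[1,1],M[0,1])),np.degrees(p[2]))
E
```

```text
time_s: 5.2
position: [576.2, -213.1, 175.8]
eef_rot: [0.916, 3.005, -0.0]
wrist_force: [-0.5, 0.4, 0.8]
finger_gap: 15.5
gripper_force: 0.0
time_s: 5.8
position: [576.1, -213.0, 225.6]
eef_rot: [1.835, 2.55, 0.0]
wrist_force: [0.4, -0.2, -0.6]
finger_gap: -0.1
gripper_force: 0.0
[543.24196415 126.72008353  30.        ] [-4.74259750e-01  4.49227035e-01 -2.20402558e-02  1.09918612e+00
 -3.60083308e-05  7.73128568e-01] -0.06858181830725547
[3.326 0.768 1.955]
18.529915241896774 18.516984193449137
```

```bash
python3 -m crank '[0,0,0,0,0,0,0,0,0,0,0,0,0,0,0,0,0,0]' -1
python3 - <<'E'
from h import *
snap('wrist','w3',1.5);snap('top','t3',2,(180,110,420,290))
E
```

```text
time_s: 6.1
position: [576.2, -213.0, 225.3]
eef_rot: [1.834, 2.551, -0.0]
wrist_force: [-0.1, 0.1, -1.0]
finger_gap: 43.1
gripper_force: 0.0
```

View pics/w3.png

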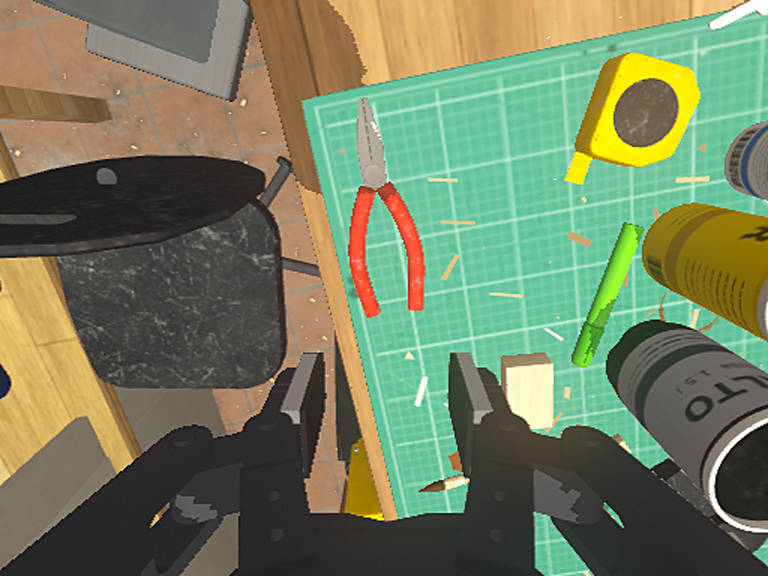

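Run:
```python
from h import *
c=cam('wrist');g=lambda u,v,z:ray(c,u/1.5,v/1.5,z)
t=g(365,98,8);e=(g(373,315,10)+g(416,308,10))/2;pv=g(374,180,14);print(t,pv,e,np.hypot(*(e-t)[:2]))
d=(e-t)/np.linalg.norm((e-t)[:2]);ctr=t+d*86;s=bot.sense();print(ctr,np.degrees(np.arctan2(d[1],d[0])))
ctr[2]=5;print(s['position'],tool(ctr-s['position']))
print('tape',[g(*a).round() for a in [(621,52,34),(697,90,34),(646,166,34),(583,155,34),(574,184,5)]])
```

```text
[ 527.20114311 -117.27295705    8.        ] [ 551.90559388 -171.00792986   14.        ] [ 602.41476313 -269.98063807   10.        ] 170.22551065686292
[ 565.19997946 -194.42273629    9.01042434] -63.77821769469748
[ 576.202108   -213.04355686  225.2450698 ] [ 0.211 -0.045  2.202]
tape [array([682., -37.,  34.]), array([742., -42.,  34.]), array([734., -98.,  34.]), array([ 688., -105.,   34.]), array([ 703., -125.,    5.])]
```

```bash
python3 -m crank '[0.2,-0.04,0.4,0,0,-0.086,0.21,-0.045,0.9,0,0,-0.086,0.21,-0.045,1,0,0,-0.086,0.21,-0.045,1,0,0,-0.086]' -1
python3 -m crank '[0,0,0.5,0,0,0,0,0,1,0,0,0,0,0,1,0,0,0,0,0,1,0,0,0]'
python3 - <<'E'
from h import *
s=bot.sense();print(tool(np.array([565.2,-194.4,5])-s['position']),s['finger_gap'])
E
```

```text
time_s: 6.6
position: [564.0, -194.0, 123.8]
eef_rot: [-1.657, -2.664, 0.001]
wrist_force: [-0.5, -0.2, 0.3]
finger_gap: 85.6
gripper_force: 0.0
time_s: 7.0
position: [566.3, -195.2, 27.0]
eef_rot: [1.659, 2.667, 0.0]
wrist_force: [0.7, -0.7, 0.2]
finger_gap: 85.8
gripper_force: 0.0
[ 0.012 -0.006  0.22 ] 85.76464463456281
```

```bash
python3 -m crank '[0.01,0,0.2,0,0,0,0.01,0,0.2,0,0,0]'
python3 -m crank '[0,0,0,0,0,0,0,0,0,0,0,0,0,0,0,0,0,0,0,0,0,0,0,0,0,0,0,0,0,0,0,0,0,0,0,0]' 1 110
python3 -m crank '[0,0,-0.3,0,0,0,0,0,-0.6,0,0,0.03,0,0,-1,0,0,0.06,0,0,-1,0,0,0.086,0,0,-1,0,0,0.086]'
python3 -m crank '[0,0,-0.4,0,0,0,0,0,-0.8,0,0,0,0,0,-1,0,0,0,0,0,-1,0,0,0,0,0,-1,0,0,0]'
python3 - <<'E'
from h import *
s=bot.sense();p=np.load('case.npy');t=case2w([-32,0,30],p);print(t,s['q']);print(tool(t-s['position']))
E
```

```text
time_s: 7.2
position: [566.4, -194.5, 7.6]
eef_rot: [1.657, 2.665, 0.0]
wrist_force: [-0.5, -0.2, -0.0]
finger_gap: 85.6
gripper_force: 0.0
time_s: 7.8
position: [565.9, -194.8, 8.6]
eef_rot: [1.658, 2.665, -0.002]
wrist_force: [-4.1, 1.2, 17.6]
finger_gap: 42.5
gripper_force: 106.0
time_s: 8.3
position: [565.8, -194.1, 107.3]
eef_rot: [1.833, 2.548, 0.001]
wrist_force: [-0.2, 0.2, -2.4]
finger_gap: 42.3
gripper_force: 106.6
time_s: 8.8
position: [564.1, -193.3, 204.0]
eef_rot: [-1.833, -2.549, 0.0]
wrist_force: [0.3, 0.2, -2.2]
finger_gap: 41.7
gripper_force: 107.2
[541.34550504 126.08491202  30.        ] [-4.53877373e-01  4.31307661e-01 -1.06872471e-01  1.03439920e+00
  6.19689095e-06  7.93178769e-01]
[3.098 0.802 1.743]
```

```bash
python3 -m crank '[0.1,0.05,-0.35,0,0,0,0.5,0.2,-0.4,0,0,0,0.98,0.27,-0.4,0,0,0,0.98,0.27,-0.4,0,0,0]'
python3 -m crank '[0.5,0.14,0,0,0,0,1,0.27,0,0,0,0,1,0.27,0,0,0,0]'
python3 -m crank '[0.5,0.14,0,0,0,0,1,0.27,0,0,0,0,1,0.27,0,0,0,0,1,0.27,0,0,0,0]'
python3 - <<'E'
from h import *
s=bot.sense();p=np.load('case.npy');t=case2w([-32,0,24],p);print(s['finger_gap']);print(tool(t-s['position']));snap('wrist','w4',1.2)
E
```

```text
time_s: 9.2
position: [556.6, -86.7, 242.8]
eef_rot: [-1.823, -2.55, -0.0]
wrist_force: [-0.4, -0.8, -1.1]
finger_gap: 42.2
gripper_force: 107.3
time_s: 9.5
position: [550.8, 15.9, 242.7]
eef_rot: [-1.824, -2.551, 0.001]
wrist_force: [0.3, -0.3, -2.4]
finger_gap: 42.2
gripper_force: 107.3
time_s: 9.9
position: [545.9, 115.2, 243.3]
eef_rot: [-1.83, -2.551, 0.004]
wrist_force: [0.1, -0.6, -2.8]
finger_gap: 41.9
gripper_force: 107.3
41.88380652570576
[ 0.118 -0.     2.193]
```

View pics/w4.png

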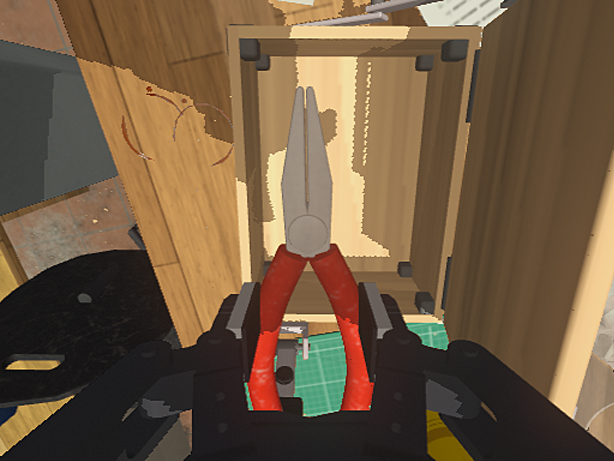

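```bash
python3 -m crank '[0.118,0.04,0.3,0,0,0,0.118,0.04,0.7,0,0,0,0.118,0.04,1,0,0,0,0.118,0.04,1,0,0,0]'
python3 -m crank '[0,0,0.3,0,0,0,0,0,0.6,0,0,0,0,0,0.9,0,0,0,0,0,1,0,0,0,0,0,1.0,0,0,0]'
python3 -m crank '[0,0,0.16,0,0,0,0,0,0.16,0,0,0]'
python3 -m crank '[0,0,0,0,0,0,0,0,0,0,0,0,0,0,0,0,0,0,0,0,0,0,0,0]' -0.36
python3 -m crank '[0,0,-0.3,0,0,0,0,0,-0.7,0,0,0,0,0,-1,0,0,0,0,0,-1,0,0,0]'
python3 -m crank '[0,0,-0.4,0,0,0,0,0,-0.8,0,0,0,0,0,-1,0,0,0,0,0,-1,0,0,0]'
python3 - <<'E'
from h import *
snap('wrist','w5',1.0);snap('top','t5',1.0)
a=cv2.imread('pics/w5.png');b=cv2.imread('pics/t5.png');cv2.imwrite('pics/m5.png',np.vstack([a,b])[::1])
cv2.imwrite('pics/m5.png',np.hstack([cv2.resize(a,(400,300)),cv2.resize(b[90:290,90:357],(400,300))]))
E
```

```text
time_s: 10.35
position: [543.4, 124.7, 140.4]
eef_rot: [-1.834, -2.542, 0.011]
wrist_force: [-0.4, 0.3, -2.3]
finger_gap: 41.9
gripper_force: 107.3
time_s: 10.85
position: [546.9, 126.1, 45.0]
eef_rot: [-1.836, -2.548, 0.002]
wrist_force: [0.3, 0.4, -1.5]
finger_gap: 42.3
gripper_force: 107.9
time_s: 11.05
position: [549.8, 127.0, 30.7]
eef_rot: [1.834, 2.547, 0.005]
wrist_force: [2.4, 1.8, -1.9]
finger_gap: 42.0
gripper_force: 110.7
time_s: 11.45
position: [554.7, 127.9, 34.1]
eef_rot: [1.829, 2.541, 0.016]
wrist_force: [10.3, 3.4, 2.2]
finger_gap: 58.0
gripper_force: 0.0
time_s: 11.85
position: [551.5, 127.3, 136.5]
eef_rot: [1.83, 2.543, 0.012]
wrist_force: [0.8, -0.1, -0.2]
finger_gap: 58.2
gripper_force: 0.0
time_s: 12.25
position: [549.4, 127.1, 234.1]
eef_rot: [1.832, 2.545, 0.008]
wrist_force: [-0.1, -0.1, -0.7]
finger_gap: 58.3
gripper_force: 0.0
```

View pics/m5.png

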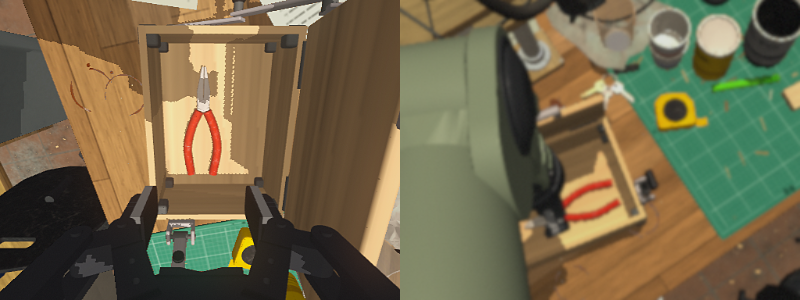

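```bash
python3 -m crank '[-0.5,0,-0.2,0,0,0,-1,0,-0.2,0,0,0,-1,0,-0.2,0,0,0]' -1
python3 -m crank '[-0.5,0,0,0,0,0,-1,0,0,0,0,0,-1,0,0,0,0,0]'
python3 -m crank '[-0.5,0,0,0,0,0,-0.6,0,0,0,0,0.1,-0.6,0,0,0,0,0.156,-0.6,0,0,0,0,0.156]'
python3 - <<'E'
from h import *
s=bot.sense();print(tool(np.array([712,-70,150])-s['position']),s['position']);print(s['q'])
E
```

```text
time_s: 12.65
position: [579.9, 27.6, 248.3]
eef_rot: [1.842, 2.544, -0.003]
wrist_force: [0.1, 0.4, 0.1]
finger_gap: 85.4
gripper_force: 0.0
time_s: 12.95
position: [611.1, -67.6, 247.1]
eef_rot: [-1.843, -2.543, 0.004]
wrist_force: [-0.2, 0.6, 0.1]
finger_gap: 85.9
gripper_force: 0.0
time_s: 13.35
position: [628.6, -119.1, 247.5]
eef_rot: [-2.131, -2.304, 0.002]
wrist_force: [-1.1, 0.7, -0.2]
finger_gap: 85.3
gripper_force: 0.0
[0.423 0.872 0.973] [ 628.64125651 -119.05857164  247.46588417]
[-3.02614133e-01  4.90759729e-01  1.00134366e-01  1.18356516e+00
  3.19099485e-04  1.19039505e+00]
```

```bash
python3 -m crank '[0.2,0.4,0.3,0,0,0,0.42,0.87,0.7,0,0,0,0.42,0.87,0.9,0,0,0,0.42,0.87,0.9,0,0,0]'
python3 - <<'E'
from h import *
snap('wrist','w6',1.4);s=bot.sense();print(s['position'],s['finger_gap']);M=R.from_rotvec(s['eef_rot']).as_matrix();print(np.degrees(np.arctan2(M[1,1],M[0,1])))
E
```

```text
time_s: 13.75
position: [710.4, -67.3, 152.2]
eef_rot: [-2.12, -2.305, 0.008]
wrist_force: [-1.6, -0.5, -0.1]
finger_gap: 85.3
gripper_force: 0.0
[710.74717926 -68.59484895 155.33700819] 85.61663731916681
4.704806170443513
```

View pics/w6.png

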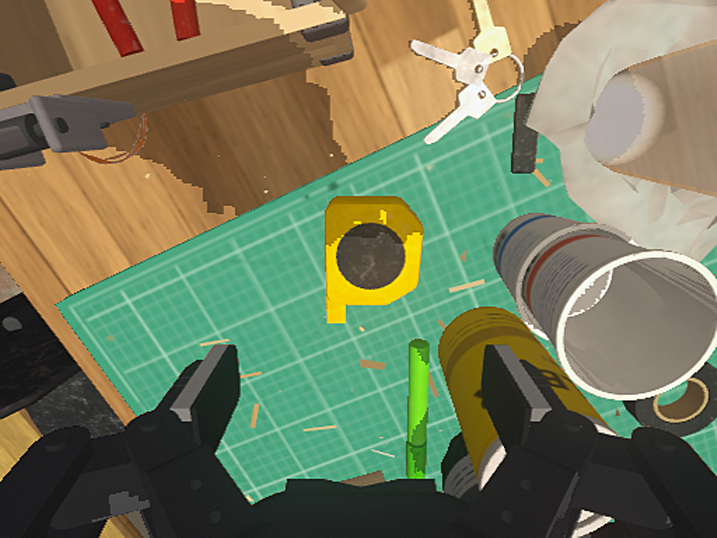

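Run:
```python
from h import *
c=cam('wrist');g=lambda u,v,z:ray(c,u/1.4,v/1.4,z).round()
print([g(*a) for a in [(327,260,34),(419,250,34),(370,302,34),(370,213,34),(335,322,5),(497,240,5),(530,350,100),(440,345,5),(460,470,110)]])
s=bot.sense();print(proj(c,[s['position']])*1.4)
```

```text
[array([688., -74.,  34.]), array([747., -62.,  34.]), array([ 719., -101.,   34.]), array([713., -40.,  34.]), array([ 695., -132.,    5.]), array([807., -58.,   5.]), array([802., -94., 100.]), array([ 778., -145.,    5.]), array([ 774., -166.,  110.])]
[[360.76541512 346.05256874]]
```

```bash
python3 - <<'E'
from h import *
s=bot.sense();print(tool(np.array([717,-70,5])-s['position']))
E
python3 -m crank '[0.02,0.065,0.3,0,0,0,0.02,0.065,0.7,0,0,0,0.02,0.065,0.9,0,0,0,0.02,0.065,0.9,0,0,0]'
```

```text
[-0.022  0.072  1.503]
time_s: 14.2
position: [716.5, -68.1, 67.4]
eef_rot: [-2.129, -2.304, 0.005]
wrist_force: [-0.2, 0.7, 0.5]
finger_gap: 85.6
gripper_force: 0.0
```

```bash
python3 -m crank '[0,0,0.3,0,0,0,0,0,0.5,0,0,0,0,0,0.58,0,0,0,0,0,0.58,0,0,0]'
python3 -m crank '[0,0,0,0,0,0,0,0,0,0,0,0,0,0,0,0,0,0,0,0,0,0,0,0,0,0,0,0,0,0]' 1 100
python3 -m crank '[0,0,-0.4,0,0,0,0,0,-0.8,0,0,0,0,0,-1,0,0,0,0,0,-1,0,0,0]'
python3 -m crank '[0,0,-0.4,0,0,0,0,0,-0.8,0,0,0,0,0,-1,0,0,0,0,0,-1,0,0,0]'
```

```text
time_s: 14.6
position: [719.4, -68.5, 12.4]
eef_rot: [2.133, 2.306, 0.0]
wrist_force: [0.0, -0.1, 0.2]
finger_gap: 85.5
gripper_force: 0.0
time_s: 15.1
position: [721.1, -68.7, 14.5]
eef_rot: [2.13, 2.304, 0.003]
wrist_force: [-2.2, -0.1, 8.3]
finger_gap: 59.5
gripper_force: 108.2
time_s: 15.5
position: [722.5, -68.8, 116.7]
eef_rot: [2.128, 2.301, 0.007]
wrist_force: [0.2, -0.1, -1.0]
finger_gap: 59.4
gripper_force: 108.5
time_s: 15.9
position: [721.0, -68.6, 214.0]
eef_rot: [2.13, 2.303, 0.004]
wrist_force: [1.1, 1.1, -1.9]
finger_gap: 59.0
gripper_force: 108.6
```

```bash
python3 -m crank '[-0.2,-0.4,-0.4,0,0,-0.05,-0.42,-0.9,-0.5,0,0,-0.1,-0.42,-0.9,-0.5,0,0,-0.153,-0.42,-0.9,-0.5,0,0,-0.153]'
python3 - <<'E'
from h import *
s=bot.sense();p=np.load('case.npy');t=case2w([-15,40,42],p);print(t,s['finger_gap'],s['position']);print(tool(t-s['position']))
E
```

```text
time_s: 16.3
position: [630.6, -118.1, 259.8]
eef_rot: [-1.842, -2.542, 0.002]
wrist_force: [0.5, 0.6, -1.2]
finger_gap: 59.1
gripper_force: 108.7
[544.76197731 169.41305204  42.        ] 59.05915201997447 [ 630.59805368 -118.12651709  259.79921287]
[2.997 0.085 2.182]
```

```bash
python3 -m crank '[0.5,0.03,0,0,0,0,1,0.03,0,0,0,0,1,0.03,0,0,0,0]'
python3 -m crank '[0.5,0.03,0,0,0,0,1,0.03,0,0,0,0,1,0.03,0,0,0,0]'
python3 -m crank '[0.5,0.02,0,0,0,0,1,0.02,0,0,0,0,1,0.02,0,0,0,0,1,0.02,0.1,0,0,0]'
python3 -m crank '[0,0,0.4,0,0,0,0,0,0.7,0,0,0,0,0,1,0,0,0,0,0,1,0,0,0]'
python3 - <<'E'
from h import *
s=bot.sense();p=np.load('case.npy');t=case2w([-15,40,42],p);print(s['finger_gap'],tool(t-s['position']))
E
```

```text
time_s: 16.6
position: [602.1, -15.3, 258.8]
eef_rot: [-1.831, -2.546, -0.0]
wrist_force: [0.2, 0.0, -2.0]
finger_gap: 59.3
gripper_force: 108.6
time_s: 16.9
position: [573.6, 80.3, 259.1]
eef_rot: [-1.83, -2.547, 0.001]
wrist_force: [-0.0, -0.6, -2.0]
finger_gap: 59.1
gripper_force: 108.6
time_s: 17.3
position: [547.2, 171.3, 250.6]
eef_rot: [1.838, 2.547, 0.0]
wrist_force: [-1.2, -1.1, -1.0]
finger_gap: 58.9
gripper_force: 108.7
time_s: 17.7
position: [543.4, 167.9, 145.6]
eef_rot: [-1.84, -2.538, 0.012]
wrist_force: [-1.0, -0.5, -2.0]
finger_gap: 59.2
gripper_force: 108.6
59.24763646987726 [0.009 0.028 1.035]
```

```bash
python3 -m crank '[0,0.02,0.4,0,0,0,0,0.02,0.7,0,0,0,0,0.02,0.9,0,0,0,0,0.02,1,0,0,0,0,0.02,1,0,0,0]'
python3 -m crank '[0,0,0,0,0,0,0,0,0,0,0,0,0,0,0,0,0,0,0,0,0,0,0,0]' -0.65
python3 -m crank '[0,0,-0.2,0,0,0,0,0,-0.5,0,0,0,0,0,-1,0,0,0,0,0,-1,0,0,0]'
python3 -m crank '[0,0,-0.4,0,0,0,0,0,-0.8,0,0,0,0,0,-1,0,0,0,0,0,-1,0,0,0]'
python3 - <<'E'
from h import *
snap('wrist','w7',1.2)
E
```

```text
time_s: 18.2
position: [548.3, 170.0, 50.5]
eef_rot: [-1.842, -2.544, 0.002]
wrist_force: [0.6, -0.3, -2.3]
finger_gap: 59.1
gripper_force: 108.7
time_s: 18.6
position: [549.3, 171.0, 52.4]
eef_rot: [1.84, 2.545, 0.002]
wrist_force: [-0.1, -0.1, -0.7]
finger_gap: 70.5
gripper_force: 0.0
time_s: 19.0
position: [553.0, 171.8, 158.3]
eef_rot: [1.836, 2.539, 0.013]
wrist_force: [1.7, 0.7, -0.3]
finger_gap: 70.8
gripper_force: 0.0
time_s: 19.4
position: [549.0, 171.0, 254.7]
eef_rot: [1.839, 2.543, 0.004]
wrist_force: [-4.7, -0.9, 2.6]
finger_gap: 70.4
gripper_force: 0.0
```

View pics/w7.png

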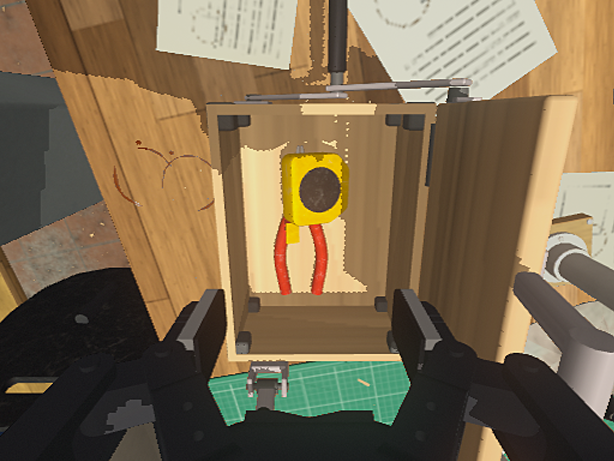

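```bash
python3 -m crank '[0,-0.3,0,0,0,0,0.5,-0.3,0,0,0,0,1,-0.3,0,0,0,0,1,-0.3,0,0,0,0]' -1 30
python3 - <<'E'
from h import *
s=bot.sense();p=np.load('case.npy');print(s['wrist_force'],s['position'])
for a in ([16,188,178],[16,188,78]):t=case2w(a,p);print(t,tool(t-s['position']))
E
```

```text
time_s: 19.85
position: [486.5, 260.8, 250.6]
eef_rot: [-1.832, -2.55, -0.002]
wrist_force: [0.5, -1.1, 0.3]
finger_gap: 85.6
gripper_force: 0.0
[ 0.53160725 -1.09711878  0.31096425] [486.52908047 260.83480992 250.61401118]
[527.1544019  319.59618454 178.        ] [0.425 0.573 0.727]
[527.1544019  319.59618454  78.        ] [0.423 0.573 1.727]
```

```bash
python3 -m crank '[0.42,0,0,0,0,0,0.42,0.3,0.3,0,0,0,0.42,0.57,0.7,0,0,0,0.42,0.57,0.8,0,0,0,0.42,0.57,0.8,0,0,0]'
python3 - <<'E'
from h import *
snap('wrist','w8',1.4);s=bot.sense();p=np.load('case.npy');t=case2w([16,188,78],p);print(s['position'],tool(t-s['position']))
print(proj(cam('wrist'),case2w([[16,142,97],[16,208,97],[16,188,97]],p))*1.4)
E
```

```text
time_s: 20.35
position: [528.0, 313.0, 168.0]
eef_rot: [-1.84, -2.543, 0.008]
wrist_force: [-0.7, -0.9, 0.1]
finger_gap: 85.3
gripper_force: 0.0
[528.66030699 313.39688163 170.130012  ] [0.064 0.008 0.921]
[[362.61357607 344.84231914]
 [362.19614457 232.95350872]
 [362.33057867 268.98737639]]
```

View pics/w8.png

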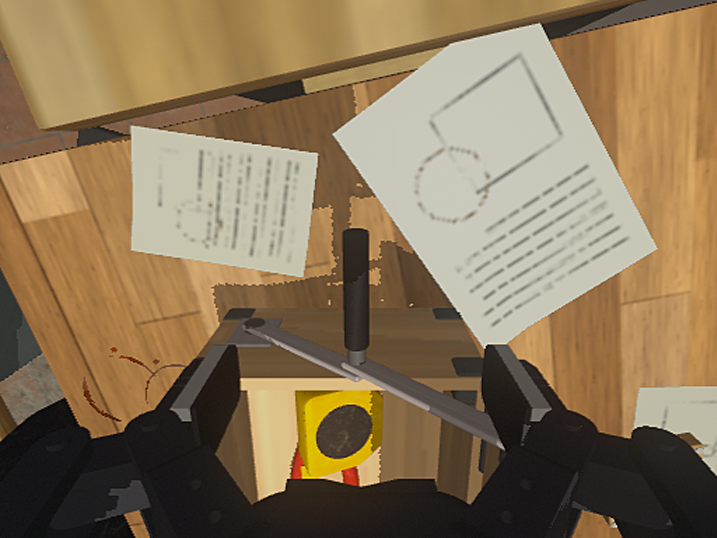

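```bash
python3 -m crank '[0.064,-0.03,0.2,0,0,0,0.064,-0.03,0.5,0,0,0,0.064,-0.03,0.8,0,0,0,0.064,-0.03,0.92,0,0,0,0.064,-0.03,0.92,0,0,0]'
python3 -m crank '[0,0,0,0,0,0,0,0,0,0,0,0,0,0,0,0,0,0,0,0,0,0,0,0,0,0,0,0,0,0,0,0,0,0,0,0]' 1 30
python3 - <<'E'
from h import *
s=bot.sense();M=R.from_rotvec(s['eef_rot']).as_matrix();p=np.load('case.npy')
d=s['position']-case2w([0,0,0],p);print('case frame',d@[np.cos(p[2]),np.sin(p[2]),0],d@[-np.sin(p[2]),np.cos(p[2]),0])
a0=np.arctan2(52,76)
for st in range(0,61,10):
    a=a0+st/92;print(st,92*(np.cos(a)-np.cos(a0)),92*(np.sin(a)-np.sin(a0)))
E
```

```text
time_s: 20.9
position: [524.0, 318.7, 79.2]
eef_rot: [-1.841, -2.545, 0.002]
wrist_force: [0.7, -0.3, -0.1]
finger_gap: 85.6
gripper_force: 0.0
time_s: 21.5
position: [524.3, 319.2, 79.1]
eef_rot: [-1.84, -2.545, 0.001]
wrist_force: [-1.1, -0.7, -1.6]
finger_gap: 12.7
gripper_force: 29.3
case frame 13.175492674139711 188.53773100038063
0 0.0 0.0
10 -6.083821512243279 7.9302394898770725
20 -12.992025200836277 15.153694643510258
30 -20.643072729160977 21.585106174345167
40 -28.946657887822465 27.148563379401786
50 -37.80477248940711 31.778400122185797
60 -47.112863170588696 35.41996989778263
```

```bash
python3 -m crank '[0,-0.015,-0.02,0,0,0,0,-0.03,-0.04,0,0,0,0,-0.06,-0.08,0,0,0,0,-0.095,-0.117,0,0,0,0,-0.13,-0.15,0,0,0,0,-0.13,-0.15,0,0,0]'
python3 -m crank '[0,-0.04,-0.033,0,0,0,0,-0.076,-0.064,0,0,0,0,-0.118,-0.094,0,0,0,0,-0.16,-0.12,0,0,0,0,-0.2,-0.145,0,0,0,0,-0.248,-0.166,0,0,0,0,-0.295,-0.186,0,0,0,0,-0.295,-0.186,0,0,0]'
python3 -m crank '[0,0,0,0,0,0,0,0,0,0,0,0]'
python3 - <<'E'
from h import *
snap('side','s9',2.4,(160,60,400,260))
E
```

```text
time_s: 22.1
position: [511.6, 315.0, 94.6]
eef_rot: [-1.841, -2.545, 0.001]
wrist_force: [-2.3, -0.4, -4.2]
finger_gap: 13.1
gripper_force: 29.7
time_s: 22.9
position: [484.2, 305.9, 113.7]
eef_rot: [1.841, 2.545, 0.001]
wrist_force: [-0.5, 0.6, -1.6]
finger_gap: 12.8
gripper_force: 29.8
time_s: 23.1
position: [484.3, 305.9, 113.7]
eef_rot: [1.841, 2.546, -0.0]
wrist_force: [-3.1, -0.7, 3.4]
finger_gap: 12.8
gripper_force: 30.2
```

View pics/s9.png

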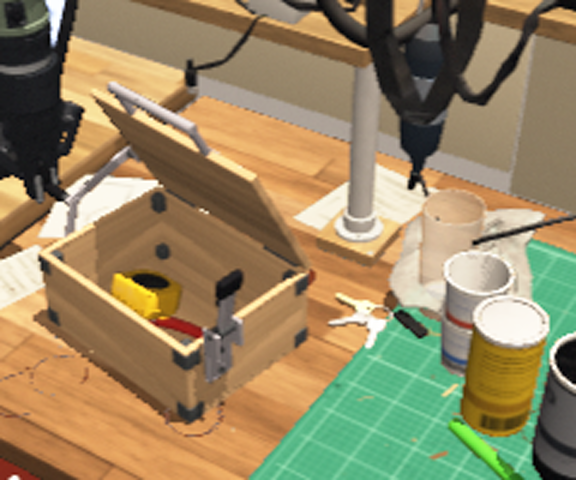

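```bash
python3 -m crank '[0,-0.02,-0.006,0,0,0,0,-0.04,-0.012,0,0,0,0,-0.06,-0.017,0,0,0,0,-0.08,-0.022,0,0,0,0,-0.1,-0.026,0,0,0,0,-0.117,-0.028,0,0,0,0,-0.14,-0.034,0,0,0,0,-0.16,-0.038,0,0,0]'
python3 -m crank '[0,-0.02,-0.003,0,0,0,0,-0.04,-0.006,0,0,0,0,-0.06,-0.009,0,0,0,0,-0.08,-0.012,0,0,0,0,-0.08,-0.012,0,0,0]'
```

```text
time_s: 23.95
position: [471.8, 301.8, 118.2]
eef_rot: [1.839, 2.543, 0.007]
wrist_force: [5.3, 0.8, 2.5]
finger_gap: 12.7
gripper_force: 29.7
time_s: 24.45
position: [463.6, 299.1, 119.7]
eef_rot: [1.84, 2.543, 0.006]
wrist_force: [1.8, -0.2, 9.2]
finger_gap: 13.1
gripper_force: 30.1
```

```bash
python3 -m crank '[0,0,0,0,0,0,0,0,0,0,0,0,0,0,-0.1,0,0,0,0,0,-0.5,0,0,0,0,0,-1,0,0,0,0,0,-1,0,0,0]' -1
python3 - <<'E'
from h import *
snap('side','s10',1.6,(160,60,400,260))
import time
a=cv2.imread('pics/s10.png')
for i in range(3): pass
s=bot.sense();p=np.load('case.npy');print(s['time_s'],s['position'])
cs=cam('side')
for q in np.arange(0,1.3,.1):
    P=[[90-220*np.cos(q)+5*np.sin(q),y,100+220*np.sin(q)+5*np.cos(q)] for y in(-55,55)];print(q.round(1),((proj(cs,case2w(P,p))-[160,60])*1.6).round().tolist())
E
```

```text
time_s: 25.05
position: [464.8, 300.2, 224.8]
eef_rot: [1.838, 2.542, 0.014]
wrist_force: [1.5, 1.3, -0.2]
finger_gap: 85.4
gripper_force: 0.0
25.1 [463.51536989 299.60492473 221.78890976]
0.0 [[75.0, 228.0], [30.0, 196.0]]
0.1 [[75.0, 217.0], [29.0, 184.0]]
0.2 [[75.0, 204.0], [29.0, 172.0]]
0.3 [[77.0, 191.0], [30.0, 160.0]]
0.4 [[80.0, 178.0], [33.0, 146.0]]
0.5 [[84.0, 164.0], [36.0, 133.0]]
0.6 [[89.0, 150.0], [41.0, 119.0]]
0.7 [[96.0, 136.0], [47.0, 106.0]]
0.8 [[103.0, 122.0], [54.0, 93.0]]
0.9 [[111.0, 108.0], [61.0, 80.0]]
1.0 [[120.0, 96.0], [70.0, 68.0]]
1.1 [[130.0, 84.0], [79.0, 57.0]]
1.2 [[140.0, 73.0], [89.0, 47.0]]
```

View pics/s10.png

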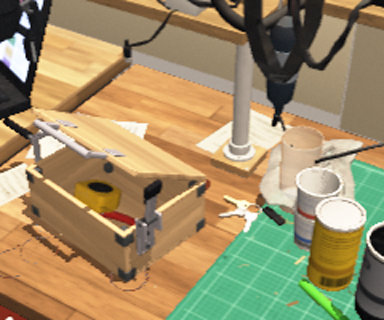

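```bash
cat > st.py <<'E'
from h import *
import sys,os
im=bot.capture('side')[60:260,160:300].astype(int)
if os.path.exists('prev.npy'): print('diff',(abs(im-np.load('prev.npy')).sum(2)>40).sum())
np.save('prev.npy',im)
E
rm -f prev.npy; python3 -m crank '[0,0,-0.5,0,0,0,0,0,-0.5,0,0,0]' 1
for i in 1 2 3 4 5 6; do python3 -m crank '[0,0,0,0,0,0,0,0,0,0,0,0,0,0,0,0,0,0,0,0,0,0,0,0,0,0,0,0,0,0,0,0,0,0,0,0,0,0,0,0,0,0,0,0,0,0,0,0]' | head -1; python3 st.py; done
python3 - <<'E'
from h import *
s=bot.sense();p=np.load('case.npy')
for a in ([-130,0,200],[-130,0,105],[-50,-134,118]):t=case2w(a,p);print(t,tool(t-s['position']))
E
```

```text
time_s: 25.3
position: [463.2, 299.4, 272.4]
eef_rot: [1.839, 2.543, 0.009]
wrist_force: [-0.2, 1.3, 0.5]
finger_gap: 59.3
gripper_force: 0.0
time_s: 26.1
time_s: 26.95
diff 798
time_s: 27.8
diff 0
time_s: 28.65
diff 0
time_s: 29.5
diff 0
time_s: 30.35
diff 0
[448.41900867  94.96150812 200.        ] [-1.892 -0.763  0.679]
[448.41900867  94.96150812 105.        ] [-1.892 -0.763  1.629]
[566.83386411  -6.69439191 118.        ] [-3.228  0.043  1.499]
```

```bash
python3 -m crank '[-0.5,-0.4,0,0,0,0,-0.95,-0.76,0,0,0,0,-0.95,-0.76,0,0,0,0,-0.95,-0.76,0,0,0,0]' 1
python3 -m crank '[-0.5,0,0.2,0,0,0,-0.94,0,0.6,0,0,0,-0.94,0,1,0,0,0,-0.94,0,1,0,0,0,-0.94,0,1,0,0,0]'
python3 -m crank '[0,0,0.1,0,0,0,0,0,0.2,0,0,0,0,0,0.3,0,0,0,0,0,0.4,0,0,0,0,0,0.44,0,0,0,0,0,0.48,0,0,0]'
```

```text
time_s: 30.8
position: [418.1, 182.5, 268.1]
eef_rot: [1.845, 2.543, -0.001]
wrist_force: [0.0, 0.4, 0.4]
finger_gap: -0.2
gripper_force: 0.0
time_s: 31.3
position: [448.5, 95.7, 167.9]
eef_rot: [-1.84, -2.544, 0.001]
wrist_force: [0.2, -0.6, 0.9]
finger_gap: 0.2
gripper_force: 0.0
time_s: 31.9
position: [448.5, 95.3, 119.4]
eef_rot: [-1.841, -2.545, 0.0]
wrist_force: [0.6, 0.6, 0.5]
finger_gap: -0.1
gripper_force: 0.0
```

```bash
python3 -m crank '[0,0,0.03,0,0,0,0,0,0.06,0,0,0,0,0,0.08,0,0,0,0,0,0.08,0,0,0]'
python3 -m crank '[0,0,0.02,0,0,0,0,0,0.04,0,0,0,0,0,0.04,0,0,0]'
```

```text
time_s: 32.3
position: [448.6, 95.1, 111.7]
eef_rot: [-1.841, -2.545, 0.0]
wrist_force: [-0.2, 0.6, 0.1]
finger_gap: 0.1
gripper_force: 0.0
time_s: 32.6
position: [449.0, 95.2, 110.3]
eef_rot: [1.84, 2.545, 0.001]
wrist_force: [-7.3, -0.4, 24.8]
finger_gap: -0.0
gripper_force: 12.2
```

```bash
python3 -m crank '[0,0,-0.1,0,0,0,0,0,-0.5,0,0,0,0,0,-1,0,0,0,0,0,-1,0,0,0]'
python3 -m crank '[-0.5,0,0,0,0,0,-1,0,0,0,0,0,-1,0,0,0,0,0]'
python3 -m crank '[-0.5,0,0,0,0,0,-1,0,0,0,0,0,-1,0,0,0,0,0,-1,0.4,0,0,0,0,-1,0.77,0,0,0,0,-1,0.77,0,0,0,0]'
python3 - <<'E'
from h import *
snap('wrist','w11',1.4)
s=bot.sense();p=np.load('case.npy');c=cam('wrist')
print(s['position'],tool(case2w([-50,-194,160],p)-s['position']),proj(c,case2w([[-50,-134,118],[-50,-134,181]],p))*1.4)
E
```

```text
time_s: 33.0
position: [452.7, 95.4, 213.9]
eef_rot: [1.836, 2.539, 0.01]
wrist_force: [0.3, 0.0, -0.2]
finger_gap: -0.2
gripper_force: 0.0
time_s: 33.3
position: [482.1, -4.3, 208.0]
eef_rot: [1.847, 2.537, -0.001]
wrist_force: [0.2, 0.3, -0.1]
finger_gap: 0.0
gripper_force: 0.0
time_s: 33.9
position: [587.4, -68.9, 207.0]
eef_rot: [1.838, 2.547, 0.002]
wrist_force: [-0.2, -0.2, -0.3]
finger_gap: -0.0
gripper_force: 0.0
[585.20101549 -69.21663761 206.85124625] [0.051 0.025 0.469] [[365.41089668 155.27806133]
 [367.09137157 165.12312572]]
```

View pics/w11.png

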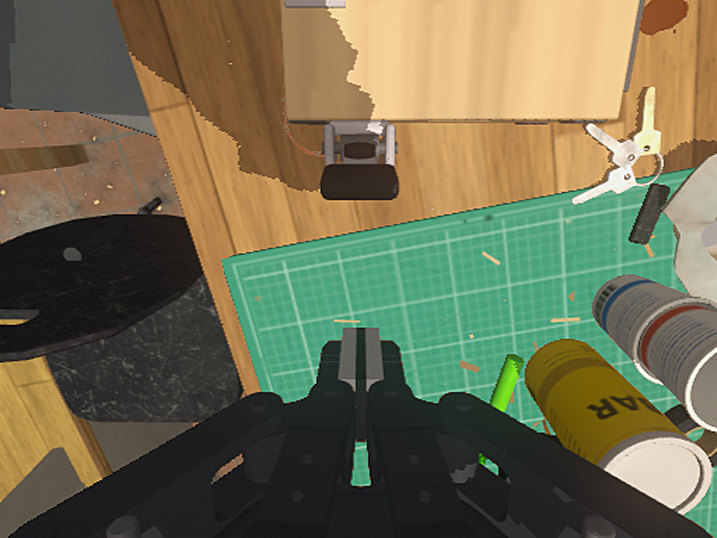

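```bash
python3 -m crank '[0,0,0.25,0,0,0,0,0,0.47,0,0,0,0,0,0.47,0,0,0]'
python3 -m crank '[0.15,0,0,0,0,0,0.3,0,0,0,0,0,0.4,0,0,0,0,0,0.48,0,0,0,0,0,0.54,0,-0.01,0,0,0,0.6,0,-0.02,0,0,0,0.65,0,-0.03,0,0,0,0.65,0,-0.03,0,0,0]'
python3 -m crank '[0.1,0,0.02,0,0,0,0.2,0,0.05,0,0,0,0.28,0,0.1,0,0,0,0.35,0,0.15,0,0,0,0.41,0,0.21,0,0,0,0.45,0,0.26,0,0,0,0.45,0,0.31,0,0,0,0.45,0,0.31,0,0,0]'
python3 - <<'E'
from h import *
s=bot.sense();p=np.load('case.npy');print(tool(case2w([-54,-89,122],p)-s['position']))
E
```

```text
time_s: 34.25
position: [580.7, -69.5, 157.8]
eef_rot: [-1.837, -2.54, 0.004]
wrist_force: [-0.4, 0.7, 0.0]
finger_gap: 0.1
gripper_force: 0.0
time_s: 35.05
position: [563.8, -8.3, 163.9]
eef_rot: [-1.84, -2.546, -0.001]
wrist_force: [-0.2, 0.6, -0.7]
finger_gap: 0.0
gripper_force: 0.0
time_s: 35.85
position: [549.2, 34.7, 132.0]
eef_rot: [-1.839, -2.544, -0.001]
wrist_force: [-1.1, 0.0, 0.1]
finger_gap: -0.0
gripper_force: 0.0
[ 0.001 -0.004  0.1  ]
```

```bash
python3 -m crank '[0,0,0.03,0,0,0,0,0,0.06,0,0,0,0,0,0.08,0,0,0,0,0,0.1,0,0,0,0,0,0.1,0,0,0]'
python3 -m crank '[0,0,0.02,0,0,0,0,0,0.02,0,0,0]'
```

```text
time_s: 36.35
position: [549.9, 33.7, 122.6]
eef_rot: [-1.841, -2.545, 0.001]
wrist_force: [0.6, 0.9, 0.7]
finger_gap: -0.3
gripper_force: 0.0
time_s: 36.55
position: [550.1, 33.7, 121.9]
eef_rot: [1.841, 2.545, -0.0]
wrist_force: [-2.8, 0.3, 8.4]
finger_gap: -0.0
gripper_force: 4.3
```

```bash
python3 -m crank '[0,0,0.02,0,0,0,0,0,0.02,0,0,0,0,0,0.02,0,0,0]'
python3 -m crank '[0,0,-0.3,0,0,0,0,0,-0.7,0,0,0,0,0,-1,0,0,0,0,0,-1,0,0,0]'
python3 -m crank '[-0.5,-0.5,0,0,0,0,-1,-1,0,0,0,0,-1,-1,0,0,0,0,-1,-1,0,0,0,0]'
python3 - <<'E'
from h import *
p=np.load('case.npy')
for n in('side','top'):
    im=bot.capture(n);c=cam(n)
    P=case2w([[-54,-134+63,123],[-54,-134+63*np.cos(.3),118+63*np.sin(.3)],[-54,-134,181],[-54,-142,175]],p)
    for u,v in proj(c,P): print(n,u.round(),v.round(),im[int(v)-1:int(v)+2,int(u)-1:int(u)+2].mean((0,1)).round())
    u,v=proj(c,P)[0].astype(int);m=im[v-20:v+20,u-20:u+20].sum(2)<120;print('dark centroid off',np.argwhere(m).mean(0)-20 if m.any() else None,m.sum())
E
```

```text
time_s: 36.85
position: [550.2, 33.7, 121.6]
eef_rot: [1.84, 2.544, 0.001]
wrist_force: [-6.6, 1.3, 20.9]
finger_gap: -0.0
gripper_force: 10.6
time_s: 37.25
position: [552.9, 33.4, 223.4]
eef_rot: [1.837, 2.54, 0.006]
wrist_force: [0.9, -1.0, 0.5]
finger_gap: -0.1
gripper_force: 0.0
time_s: 37.65
position: [483.9, -95.9, 218.0]
eef_rot: [-1.848, -2.539, 0.004]
wrist_force: [0.2, 0.5, -0.1]
finger_gap: -0.0
gripper_force: 0.0
side 235.0 185.0 [24. 24. 26.]
side 235.0 181.0 [24. 24. 26.]
side 252.0 178.0 [234. 204. 144.]
side 254.0 181.0 [252. 230. 164.]
dark centroid off [-7.14657534 -1.61780822] 730
top 230.0 226.0 [57. 54. 51.]
top 231.0 225.0 [66. 62. 58.]
top 255.0 212.0 [89. 74. 59.]
top 258.0 211.0 [117.  80.  45.]
dark centroid off None 0
```

```bash
python3 -m crank '[-0.5,-0.2,-0.5,0,0,0,-1,-0.3,-1,0,0,0,-1,-0.3,-1,0,0,0,-1,-0.3,-1,0,0,0]'
python3 - <<'E'
from h import *
p=np.load('case.npy');c=cam('side');im=bot.capture('side')
m=(im.sum(2)<120).astype(np.uint8);u,v=proj(c,case2w([-54,-71,123],p))[0].astype(int)
n,l,st,ce=cv2.connectedComponentsWithStats(m)
for i in range(1,n):
    if abs(ce[i]-[u,v]).max()<25:print(u,v,ce[i].round(),st[i])
for q in(0,.15,.3,.6):print(q,proj(c,case2w([-54,-134+63*np.cos(q),118+63*np.sin(q)],p)).round())
for y in range(v-14,v+16,2): print(''.join('#' if x<150 else ('+' if x<330 else '.') for x in im[y,u-25:u+35].sum(1)))
E
```

```text
time_s: 38.15
position: [492.2, -200.0, 322.5]
eef_rot: [1.839, 2.537, 0.0]
wrist_force: [0.3, 0.1, -0.3]
finger_gap: 0.4
gripper_force: 0.0
234 184 [228. 162.] [228 161   2   3   4]
234 184 [234. 185.] [229 181  12   9  51]
0 [[235. 186.]]
0.15 [[235. 184.]]
0.3 [[235. 181.]]
0.6 [[237. 177.]]
.............................+##############################
................................+###########################
...................................++###################++++
.......................................+##############++#+++
..........................................+#########++++++++
...........................++...............########++++++.+
.......................+#######+............+#######++++#+.+
....................+#########+++...........+#######++++#+..
....................#######+................+#######++..++..
.+..................+#####+...................+#####++..++..
++++...................++++.+....................+##++..++..
+..++++.......................+++...................+.......
+++.............................++++............++..........
+.........+..........................++.++...+++++..........
........+.....++.........................#+++++++++.........
```

```bash
python3 -c "
from bench import bot
print(bot.job_done())"
```

```text
the job is handed in; nothing more can be done
None
```

I handed the job in at about 38 s: the pliers and tape measure (the only two tools out) are in the case, the stay is unlocked, the lid is shut and the clamp lever lies flat; the hand-in returned no verdict. The pliers slipped from the grip once and were picked up again, and I checked the lid and lever by contact height and camera but took no final measurement of the block, marker and keys.

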